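Set the bench magnifier over the forceps

TASK

Swing the bench magnifier's arm round until its lens stands centred over the middle of the one pair of forceps that lies by itself near the magnifier, not over the pile of forceps or the tweezers beside it. The arm is stiff and stays where it is let go; leave it there, and leave the forceps lying where they are.

Things in the scene. Friction and masses are not known exactly. Their poses are not given: they have to be found in the camera images.
- forceps: The single pair of steel forceps with two finger rings, lying flat and loose on the circle the lens centre sweeps (within 8 mm): 154 x 64 x 6 mm. Origin: midway along its length, on its underside; x runs from rings to tips, the pivot is at x = 19 mm. On the same circle, in any order, lie two wrong ones: a pile of forceps (170 x 93 x 18 mm) and slim tweezers (129 x 10 mm).
- magnifier: The stand of the bench magnifier, fixed to the bench, nearer to the robot than the instruments: round dark steel foot 100 mm across and 18 mm high with an upright 16 mm steel pillar. Origin: centre of the foot's underside, on the upright axis about which the arm swings; the pillar's cap is the stand's highest point, 101 mm above the bench.
- lens (a point): Centre of the round lens, 190 mm from the pillar's axis and 85 mm above the bench. The lens sits in a dark ring of 96 mm outer diameter, 12 mm thick, at the end of a level steel rod of 10 mm diameter.
- handle (a point): The point to grip: the middle of the upright round steel handle pin at the far side of the lens ring from the pillar, 245 mm from the pillar's axis and 121 mm above the bench. The thick part of the pin is 16 mm in diameter and runs from 97 to 141 mm above the bench; the ring and its lug below it reach up to 91 mm.
- magnifier_arm (a joint): Angle of the arm about the upright pillar axis, rad, counter-clockwise positive seen from above, range -1.7 to 1.7; at 0 the arm points along the stand's own x axis, roughly away from the robot. Friction holds it where it is left; it takes about 1 to 2 N at the handle to swing it.
Things that resemble listed ones, but are neither listed nor needed, are in the scene too. Of the things shaped like the forceps, the steel one is meant.

How it is judged:
At the end, for the whole second after the job is handed in: The lens centre stands within 35 mm, seen from above, of the middle of the single pair of forceps; the arm is still (horizontal distance between lens and forceps below 0.035 m and velocity of joint magnifier_arm between -0.03 and 0.03 rad/s); the robot touches nothing.
It fails at once if the single pair of forceps is shifted by more than 15 mm (distance of forceps from where it was at the start of the episode above 0.015 m).
It also fails if it takes over 35 s, if anything falls off the work surface, if the arm or the gripper's body presses on something with over 40 N, if the wrist force passes 120 N, or if a joint passes its speed limit or range.

ROBOT

A 6-joint arm with a two-finger parallel gripper is mounted at the origin on a cart in front of the work surface, level with it; the furniture and walls round the work are solid. World frame = base frame: x ahead of the robot, y to its left, z up, the work surface at z = 0. Lengths are in m, angles in rad, forces in N, time in s.
With the tool pointing down it reaches from about 0.425 to 0.95 m from the base axis. Payload 3.5 kg.
Tool frame: the origin (TCP) lies between the finger pads; the fingertips stand 17 mm ahead of it and the grasp point (between the pads) lies 2 mm behind it (ctrl.tip_reach is the distance from the TCP to the fingertips, in m); z points along the fingers, y is the direction in which the jaws open and shut (so a half turn about z gives the same grasp; the last joint's range is limited). The gripper opens to 85 mm and grips with 20 to 120 N. Pads are 22 mm wide; open, the fingers measure 114 mm over their backs; the gripper's body (76 mm by 85 mm) begins 54 mm behind the grasp point. The pads swing forward as they close: fully open they stand 13 mm farther back than shut.
Start: joints at [-1.251, 0.286, 1.577, -0, 1.279, -0.15], TCP at [0.306, -0.602, 0.248] pointing down, gripper open.
Joint ranges: [-2.77, 2.77], [-0.9, 2.22], [0.21, 2.48], [-1.53, 4.67], [0.24, 2.81], [-2.84, 2.84]. Speed limits (rad/s): [2.79, 2.79, 3.14, 3.14, 3.14, 3.14].

INTERFACE

Orientations are given as a unit quaternion [x, y, z, w].
In Python, from plant import monitor, imaging, workorder, ctrl gives the robot as it stands.
- The arm moves only by the tool send_rows, never from a script. Its argument "rows" is a list of rows, each a list of 4 numbers: the shift along the world's x, y, z normalised to -1 to 1, where 1 is 0.3 m, then the turn about the world's z normalised to -1 to 1, where 1 is 360 degrees. A call has 1 to 20 rows; each row is the pose to reach, as a shift and turn from the pose commanded when the call began, turning the shorter way round; what a row does not reach only later rows make up. A row lasts 1/8 s, in which the tool goes at most 62.5 mm and 10.7 degrees, less where a joint would pass 70% of its speed; a pose out of reach is approached as far as the arm can. A call with a number of a shift or a turn outside -1 to 1 is refused whole. A call with a gripper value outside its range is refused whole. "jaw" is the closure, from 0 (fully open) to 1 (shut), set as the call begins (left out, the last holds). The fingers move at their own pace and stop on an object; "newtons" is the grip in N (left out, the last holds). Time passes only in rows, so rows that repeat a pose let the fingers close. It gives the time, the measured TCP pose, the force and the opening at its end, in the units of the state.
- monitor.get_state(): the state, without advancing time (a new reading comes with each control period).
- imaging.read_camera(name): name is "side" or "top"; returns the picture (400x640x3 uint8, red, green, blue); there is no depth.
- imaging.calibration(name): a dict with "intrinsics" (3x3 intrinsics, pixels), "dist_coeffs" ([k1, k2, p1, p2, k3] as OpenCV has them; the pictures are not rectified), "cam_to_world" (4x4, takes a point from camera to world coordinates). Camera axes: x right, y up, looking along -z (the intrinsics and any distortion apply to the point x, -y, -z); pixel columns grow to the right and rows downward; lengths in m; the calibration is good to about 2 mm. A picture is of the moment at which its call begins. calibration takes no time and is no camera call.
- workorder.sign_off(): hands the job in, once; it reports no verdict.
The state is a dict: "time": time; "qpos": joint angles; "dq": joint speeds; "joint_efforts": joint torques, N m; "eef_pos": TCP position; "tcp_rot": TCP orientation; "contact_force": force on the tool from outside, world axes, zero at the start; "wrist_torque": the same for the moment, N m; "opening": opening from 0.0 (shut) to 1.0 (fully open).
Only numpy, scipy, OpenCV 4.12 (cv2) and the standard library are available. Lean on these libraries where they do the work, as an engineer would, in place of code of your own. Each camera call takes 0.05 s, during which the arm holds its last target.

## Working session

There is one attempt and no reset: what is moved stays moved. The work goes in short steps, Python scripts to look and compute and a tool call to move; the robot and the scene stay as the last step left them, time stands still between calls to the robot, and variables do not carry over. Pictures are saved under pics/ and viewed, and the job is handed in when it is done.

Besides the shell and the picture viewer there is one more tool, called after "Emit:" by a JSON object that holds its "method" and its "body". send_rows: Moves the arm, as the interface text tells. Scaled input: -1 to 1 covers 0.3 m each way for a shift and 360 degrees each way for a turn. Its arguments: {"type":"object","properties":{"rows":{"type":"array"},"jaw":{"type":"number"},"newtons":{"type":"number"}},"required":["rows"]}

```bash
mkdir -p pics; python3 - <<'E'
from plant import monitor, imaging, workorder, ctrl
import cv2
for n in("top","side"):
    im=imaging.read_camera(n); cv2.imwrite(f"pics/{n}0.png",im[:,:,::-1])
    c=imaging.calibration(n); print(n,c)
print(monitor.get_state(),ctrl.tip_reach)
E
```

```text
top {'intrinsics': array([[512.53829867,   0.        , 322.3085228 ],
       [  0.        , 512.53829867, 203.53110007],
       [  0.        ,   0.        ,   1.        ]]), 'dist_coeffs': array([0.00740668, 0.        , 0.        , 0.        , 0.        ]), 'cam_to_world': array([[-0.01577759,  0.99143532, -0.12964207,  0.36785227],
       [-0.99956661, -0.01886236, -0.02260114, -0.16414296],
       [-0.02485292,  0.12922929,  0.99130324,  1.15017901],
       [ 0.        ,  0.        ,  0.        ,  1.        ]])}
side {'intrinsics': array([[514.59536988,   0.        , 322.6224238 ],
       [  0.        , 514.59536988, 198.89397113],
       [  0.        ,   0.        ,   1.        ]]), 'dist_coeffs': array([-0.06868011,  0.        ,  0.        ,  0.        ,  0.        ]), 'cam_to_world': array([[-0.8273644 , -0.47516592,  0.29947536,  0.85469386],
       [ 0.56159222, -0.70846741,  0.42742029,  0.35263657],
       [ 0.00907298,  0.52181537,  0.8530102 ,  1.09376973],
       [ 0.        ,  0.        ,  0.        ,  1.        ]])}
{'time': 0.1, 'qpos': array([-1.25101901e+00,  2.87147723e-01,  1.57805216e+00, -5.64070659e-05,
        1.27859835e+00, -1.49991890e-01]), 'dq': array([ 0.00026688, -0.00158371, -0.00178935, -0.00221369, -0.00033264,
       -0.00054532]), 'joint_efforts': array([ 1.17380347e-03, -4.07296443e+01, -2.93697202e+01, -1.12890334e-04,
        3.41230552e-03,  5.41150314e-06]), 'eef_pos': array([ 0.3053989 , -0.60132423,  0.24702668]), 'tcp_rot': array([ 9.72538715e-01,  2.32738548e-01, -1.20408228e-04, -1.09652856e-03]), 'contact_force': array([ 0.36062616, -0.49465848, -0.75607032]), 'wrist_torque': array([ 0.05631823, -0.04603258,  0.05200449]), 'opening': 0.9945445019606641} 0.017
```

View pics/top0.png

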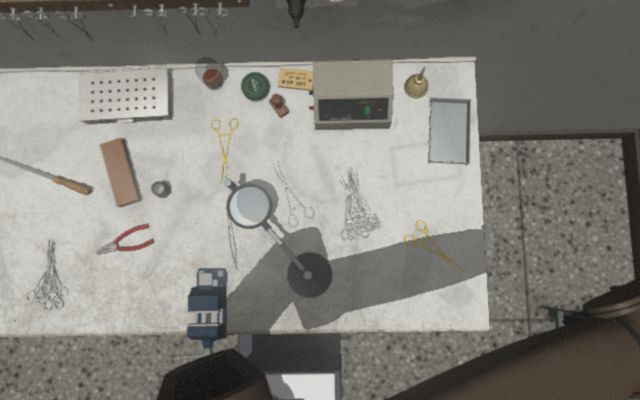

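View pics/side0.png

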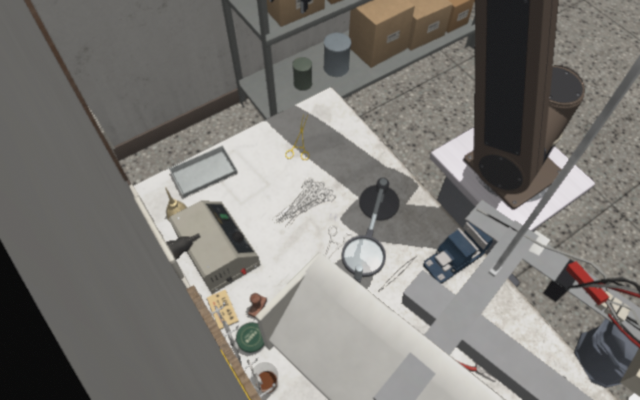

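The top view shows the foot at about (309,275), the lens at (249,205), the single steel forceps at (293,195), the pile at (357,205) and the tweezers at (232,235). I'll zoom in to measure.

```bash
cat > h.py <<'E'
import cv2,numpy as np
from plant import imaging
def w(n,uv,z):
    c=imaging.calibration(n);M=c["cam_to_world"]
    p=cv2.undistortPoints(np.array([[uv]],float),c["intrinsics"],c["dist_coeffs"])[0,0]
    d=M[:3,:3]@np.array([p[0],-p[1],-1]);o=M[:3,3]
    return (o+d*(z-o[2])/d[2])[:2]
def px(n,P):
    c=imaging.calibration(n);M=np.linalg.inv(c["cam_to_world"])
    q=M[:3,:3]@np.array(P)+M[:3,3]
    return cv2.projectPoints(np.array([[q[0],-q[1],-q[2]]]),np.zeros(3),np.zeros(3),c["intrinsics"],c["dist_coeffs"])[0].ravel()
E
python3 - <<'E'
import cv2
im=cv2.imread("pics/top0.png")
cv2.imwrite("pics/z0.png",cv2.resize(im[150:300,210:410],None,fx=4,fy=4,interpolation=cv2.INTER_CUBIC))
from h import *
for n,uv,z in [("foot",(310,275),.018),("cap",(308,275),.101),("lens",(249,205),.088),("handle",(231,183),.141)]: print(n,w("top",uv,z))
E
```

```text
foot [ 0.3586426  -0.10888579]
cap [ 0.35938119 -0.10887514]
lens [0.50658258 0.01387079]
handle [0.54482785 0.04132572]
```

View pics/z0.png

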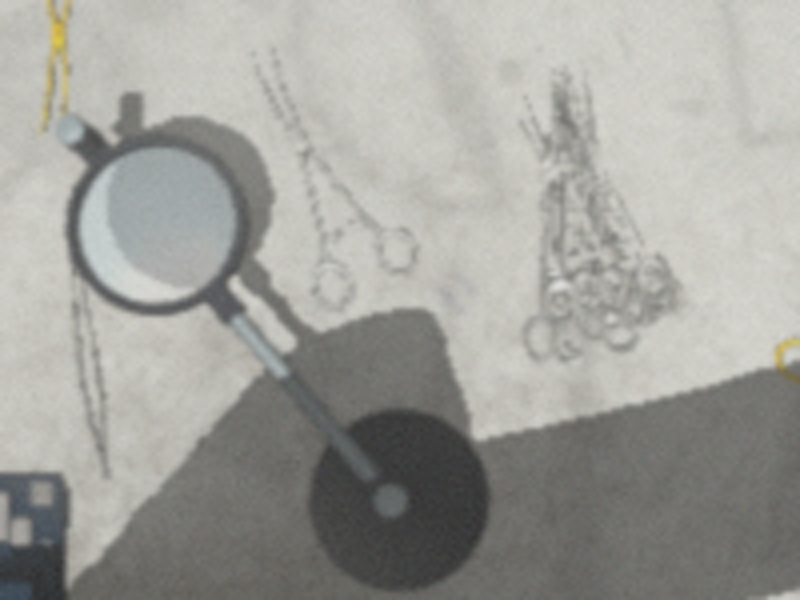

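```bash
python3 - <<'E'
from h import *
f=lambda x,y,z:w("top",(210+(x+.5)/4-.5,150+(y+.5)/4-.5),z)
foot=f(399,499,.018);cap=f(391,500,.101);L=f(158,225,.088);H=f(70,130,.141)
tip=f(264,48,.003);ring=f(372,292,.003);piv=f(307,155,.003)
print("foot",foot,"cap",cap,"L",L,"H",H,tip,ring,"len",np.linalg.norm(tip-ring),"piv",piv,"mid",(tip+ring)/2)
c=(foot+cap)/2
u=(tip-ring)/np.linalg.norm(tip-ring)
for P in(L,H,(tip+ring)/2,piv-.019*u): d=P-c;print(np.linalg.norm(d),np.degrees(np.arctan2(d[1],d[0])),P)
t=np.arctan2(*( (tip+ring)/2-c)[::-1])
# current and target
a=np.arctan2(*(H-c)[::-1])
for k in np.linspace(a,t,6):print(np.degrees(k),c+.245*np.array([np.cos(k),np.sin(k)]))
E
```

```text
foot [ 0.36001916 -0.10753313] cap [ 0.36015454 -0.10761475] L [0.5047279  0.01360268] H [0.54676338 0.04914399] [ 0.61655862 -0.03272399] [ 0.4754207  -0.09302909] len 0.15348165670898317 piv [ 0.5541311  -0.05693724] mid [ 0.54598966 -0.06287654]
0.1886923616929407 39.955425979201024 [0.5047279  0.01360268]
0.24373886593993133 40.013995738914794 [0.54676338 0.04914399]
0.1912007099297494 13.519256176341331 [ 0.54598966 -0.06287654]
0.1817733379223546 13.739088116254106 [ 0.53665917 -0.06440261]
40.013995738914794 [0.54772927 0.04995486]
34.7150478264001 [0.5614755  0.03195244]
29.416099913885414 [0.57350043 0.01275745]
24.117152001370716 [ 0.58370127 -0.00746603]
18.818204088856024 [ 0.59199082 -0.02854516]
13.519256176341331 [ 0.59829825 -0.05029976]
```

```bash
python3 - <<'E'
from h import *
for uv in[(310,262),(405,290),(265,340),(400,350),(470,240),(495,270)]:
  for z in(1,.8,.6,.4,.2,0):
    p=w("side",uv,z);t=px("top",(*p,z))
    if not(0<t[0]<640 and 0<t[1]<400): print(uv,z,p.round(2),t.round())
  print(uv,w("side",uv,0))
E
```

```text
(310, 262) 1 [0.83 0.32] [-878. -868.]
(310, 262) 0.8 [0.78 0.24] [-185. -252.]
(310, 262) 0.6 [0.74 0.16] [ 50. -43.]
(310, 262) [ 0.59138391 -0.06974987]
(405, 290) 1 [0.82 0.33] [-924. -845.]
(405, 290) 0.8 [0.75 0.29] [-251. -208.]
(405, 290) 0.6 [0.67 0.24] [-22.  10.]
(405, 290) [0.45162533 0.10796436]
(265, 340) 1 [0.85 0.32] [-890. -897.]
(265, 340) 0.8 [0.83 0.27] [-212. -305.]
(265, 340) 0.6 [0.82 0.21] [  16. -106.]
(265, 340) 0.4 [0.8  0.15] [132.  -5.]
(265, 340) [0.77231236 0.02907271]
(400, 350) 1 [0.83 0.34] [-941. -860.]
(400, 350) 0.8 [0.77 0.31] [-281. -235.]
(400, 350) 0.6 [0.72 0.29] [-58. -24.]
(400, 350) [0.54566619 0.20835886]
(470, 240) 1 [0.8  0.33] [-933. -810.]
(470, 240) 0.8 [0.69 0.28] [-255. -142.]
(470, 240) 0.6 [0.58 0.24] [-23.  89.]
(470, 240) [0.24218952 0.09689179]
(495, 270) 1 [0.8  0.34] [-953. -811.]
(495, 270) 0.8 [0.69 0.31] [-287. -143.]
(495, 270) 0.6 [0.58 0.28] [-59.  88.]
(495, 270) [0.24668016 0.188161  ]
```

Emit:
{"method": "send_rows", "body": {"rows": [[0.02,0.05,0,0],[0.06,0.16,0,0],[0.12,0.32,0,0],[0.18,0.48,0,0],[0.24,0.64,0,0],[0.3,0.8,0,0],[0.36,0.96,0,0]], "jaw": 0}}

```text
time: 0.98
eef_pos: [0.4138, -0.3111, 0.2482]
tcp_rot: [0.973, 0.233, 0.0, -0.0]
contact_force: [0.7, 0.5, -0.2]
opening: 1.001
```

Emit:
{"method": "send_rows", "body": {"rows": [[0.06,0.16,0,0],[0.12,0.32,0,0],[0.18,0.48,0,0],[0.24,0.64,0,0],[0.3,0.8,0,0],[0.34,0.92,0,0],[0.36,0.97,0,0],[0.36,0.97,0,0]]}}

```text
time: 1.98
eef_pos: [0.5213, -0.0221, 0.2481]
tcp_rot: [0.972, 0.234, -0.0, 0.0]
contact_force: [-0.6, -0.4, 0.3]
opening: 1.004
```

```bash
python3 - <<'E'
from h import *
im=imaging.read_camera("top"); cv2.imwrite("pics/t1.png",im[:,:,::-1])
from plant import monitor
print(monitor.get_state()["eef_pos"])
E
```

```text
[ 0.52125627 -0.0229933   0.24817877]
```

View pics/t1.png

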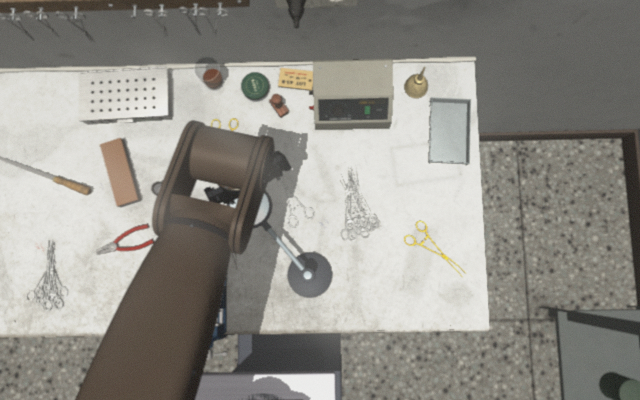

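The arm hides the handle in this view, but the first-picture measurements agree with the given dimensions. I'll move over the handle and then straight down.

Emit:
{"method": "send_rows", "body": {"rows": [[0.04,0.12,0,0],[0.075,0.22,0,0],[0.085,0.242,0,0],[0.085,0.242,-0.08,0],[0.085,0.242,-0.18,0],[0.085,0.242,-0.28,0],[0.085,0.242,-0.36,0],[0.085,0.242,-0.41,0],[0.085,0.242,-0.423,0],[0.085,0.242,-0.423,0]]}}

```text
time: 3.28
eef_pos: [0.5475, 0.0493, 0.122]
tcp_rot: [0.973, 0.233, 0.0, 0.0]
contact_force: [-0.3, -0.3, 0.6]
opening: 1.002
```

```bash
python3 - <<'E'
from h import *
im=imaging.read_camera("side"); im=im[:,:,::-1]
print(px("side",(.5475,.0495,.121)))
cv2.imwrite("pics/s2.png",cv2.resize(im[160:310,270:470],None,fx=4,fy=4,interpolation=cv2.INTER_CUBIC))
E
```

```text
[359.31711175 270.66271016]
```

View pics/s2.png

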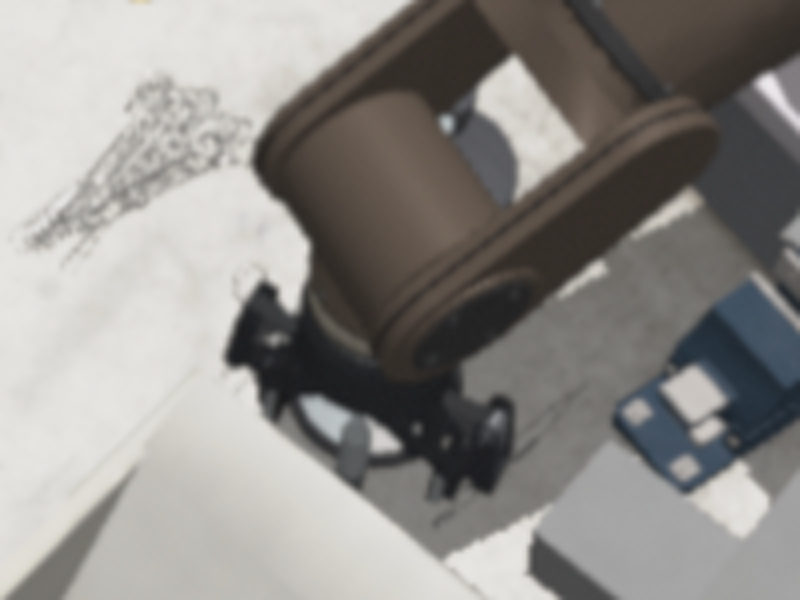

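The side view shows the pin at zoomed (353,448), centred between the open fingers. Next is closing the jaws.

Emit:
{"method": "send_rows", "body": {"rows": [[0,0,0,0],[0,0,0,0],[0,0,0,0],[0,0,0,0],[0,0,0,0],[0,0,0,0],[0,0,0,0],[0,0,0,0]], "jaw": 1, "newtons": 30}}

```text
time: 4.32
eef_pos: [0.5472, 0.0497, 0.1216]
tcp_rot: [0.973, 0.233, 0.0, 0.0]
contact_force: [-1.5, -1.2, 2.8]
opening: 0.177
```

Emit:
{"method": "send_rows", "body": {"rows": [[0.01,-0.013,0,0],[0.024,-0.03,0,0],[0.046,-0.06,0,0],[0.067,-0.092,0,0],[0.086,-0.124,0,0],[0.104,-0.157,0,0],[0.12,-0.191,0,0],[0.135,-0.226,0,0],[0.148,-0.262,0,0],[0.16,-0.298,0,0],[0.166,-0.32,0,0],[0.169,-0.334,0,0],[0.169,-0.334,0,0],[0.169,-0.334,0,0]]}}

```text
time: 6.08
eef_pos: [0.5978, -0.0509, 0.1216]
tcp_rot: [0.972, 0.233, -0.0, 0.001]
contact_force: [0.7, -0.2, 3.4]
opening: 0.177
```

Next I'll open the jaws, go straight up and back off to see.

Emit:
{"method": "send_rows", "body": {"rows": [[0,0,0,0],[0,0,0,0],[0,0,0,0],[0,0,0,0],[0,0,0,0],[0,0,0,0],[0,0,0.03,0],[0,0,0.1,0],[0,0,0.2,0],[0,0,0.3,0],[0,0,0.4,0],[0,0,0.45,0],[-0.04,-0.15,0.45,0],[-0.1,-0.32,0.45,0],[-0.16,-0.5,0.45,0],[-0.22,-0.68,0.45,0],[-0.28,-0.84,0.45,0],[-0.32,-0.95,0.45,0],[-0.32,-0.95,0.45,0]], "jaw": 0}}

```text
time: 8.45
eef_pos: [0.5006, -0.3374, 0.2558]
tcp_rot: [0.973, 0.231, -0.0, -0.0]
contact_force: [0.8, 1.0, -0.6]
opening: 0.999
```

```bash
python3 - <<'E'
from h import *
im=imaging.read_camera("top")[:,:,::-1]; cv2.imwrite("pics/t3.png",im)
cv2.imwrite("pics/z3.png",cv2.resize(im[150:300,210:410],None,fx=4,fy=4,interpolation=cv2.INTER_CUBIC))
E
```

```text
(no output)
```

View pics/z3.png

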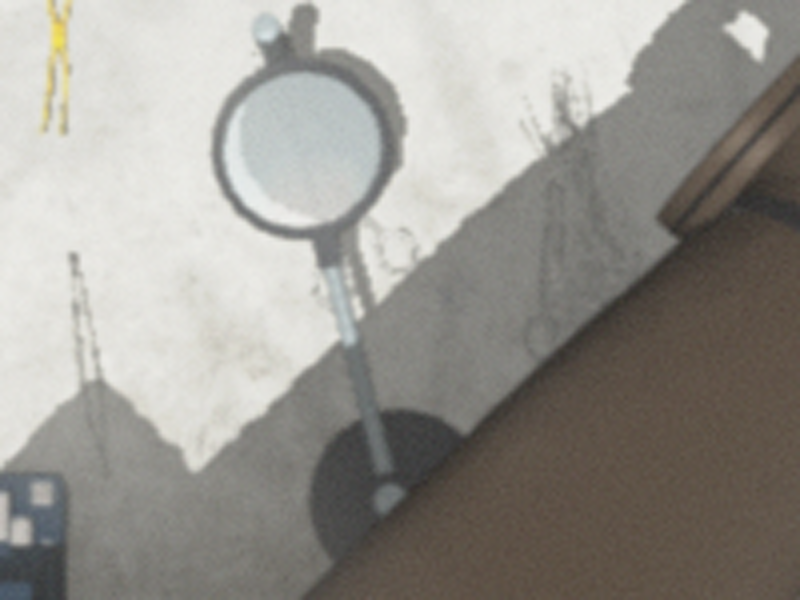

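The lens ring is now centred at zoomed (303,147), and the forceps rings at (395,250) are where they were. I'll compute the offset.

```bash
python3 - <<'E'
from h import *
f=lambda x,y,z:w("top",(210+(x+.5)/4-.5,150+(y+.5)/4-.5),z)
L=f(303,148,.088);H=f(267,28,.141);m=np.array([.54599,-.06288]);c=np.array([.3601,-.1076])
print(L,H,L-m,np.linalg.norm(L-m))
for P in(L,H):print(np.degrees(np.arctan2(*(P-c)[::-1])))
E
```

```text
[ 0.54409687 -0.06279859] [ 0.59687636 -0.05008949] [-1.89312806e-03  8.14115423e-05] 0.0018948777477301925
13.684658589884844
13.652174223495408
```

The offset is about 2 mm, and the robot is clear and still, so I'm handing it in.

```bash
python3 - <<'E'
from plant import workorder,monitor
s=monitor.get_state();print(s["time"],abs(s["dq"]).max(),s["contact_force"])
print(workorder.sign_off())
E
```

```text
8.5 0.03727762007377599 [-0.72479857  0.40995761  0.36559244]
the job is handed in; nothing more can be done
None
```

I gripped the handle pin, swung the magnifier arm from about 40° to 13.6°, and let go. Then I lifted straight up, backed off, and handed the job in at 8.5 s.

- **Lens position:** in the last top picture, the lens centre is about 2 mm from the middle of the single steel forceps, against the 35 mm allowed. I measured the forceps' middle in the first picture, because the lens now covers it. Lens and handle give the same arm angle to within 0.1°.
- **Forceps:** the finger rings still in view look unmoved, checked by eye only.
- **Robot:** the gripper is open and about 0.3 m from the handle. Force readings were under 1 N, which is sensor noise. The robot's fastest joint was still settling at 0.04 rad/s when I handed in.
- **Not measured:** I didn't check the magnifier arm's own speed. It had been released for over a second by then.

No check failed or disagreed.

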